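# Strip a zoom lens from its stand: filter off first, then the lens

## Robot

A 6-joint arm with a two-finger parallel gripper is mounted at the origin on the work surface. World frame = base frame: x ahead of the robot, y to its left, z up, the work surface at z = 0. Lengths are in m, angles in rad, forces in N, time in s.
With the tool pointing down it reaches from about 0.275 to 0.825 m from the base axis. Payload 4.9 kg.
Tool frame: the origin (TCP) lies midway between the tips of the shut fingers; the grasp point (between the pads) lies 19 mm behind it; z points along the fingers, y is the line along which they close (so a half turn about z gives the same grasp; the last joint's range is limited). The gripper opens to 85 mm and grips with 20 to 120 N. Pads are 22 mm wide; open, the fingers measure 114 mm over their backs; the gripper's body (76 mm by 85 mm) begins 54 mm behind the grasp point. The pads swing forward as they close: fully open they stand 13 mm farther back than shut.
Start: joints at [-1.368, 0.326, -0.193, 1.052, 0, 1.437], TCP at [0.182, -0.519, 0.194] pointing down, gripper open.
Joint ranges: [-2.65, 2.65], [-0.97, 1.79], [-1.3, 1.35], [-1.93, 2.1], [-1.47, 1.37], [-3.14, 3.14]. Speed limits (rad/s): [2.57, 2.57, 3.14, 3.14, 3.14, 3.14].

## Interface

Orientations are given as [roll, pitch, yaw] about the fixed x, y, z axes, in that order (R = Rz(yaw) Ry(pitch) Rx(roll)).
In Python, from plant import * gives the robot as it stands. The module is installed in compiled form; this text tells all that it offers.
- The arm moves only by the tool step_arm, never from a script. Its argument "steps" is a list of rows, each a list of 5 numbers: the shift along the tool's x, y, z in units of 40 mm (1.0 is 40 mm), then the turn about the tool's z in units of 8 degrees (1.0 is 8 degrees), then the opening, from -1 (shut) to 1 (fully open). A call has 1 to 10 rows; each row shifts and turns the commanded pose from where the row before left it, along the tool's axes as they then stand; what a row does not reach is not made up. A row lasts 1/8 s, in which the tool goes at most 62.5 mm and 10.7 degrees, less where a joint would pass 70% of its speed; a pose out of reach is approached as far as the arm can. A call with a number of a shift or a turn outside -1 to 1 is refused whole. A call with a gripper value outside its range is refused whole. The fingers move at their own pace and stop on an object; "grip_force" is the grip in N (left out, the last holds). Time passes only in rows, so rows that do not move let the fingers close. It gives the time, the measured TCP pose, the force, the opening and the grip force at its end, in the units of the state.
- get_state(): the state, without advancing time (a new reading comes with each control period).
- read_camera(name): name is "side" or "top" or "wrist"; returns (picture, depth): 384x512x3 uint8, blue, green, red; 384x512 float32, m along the optical axis (not along the pixel's ray), 0 where there is no reading.
- camera_info(name): a dict with "fov_y" (degrees; the focal length in pixels is half the picture's height over the tangent of half this angle, whatever the lens; pixels are square), "cx", "cy" (the principal point, pixels), "cam_to_world" (4x4, takes a point from camera to world coordinates); the wrist camera has in their place "T_tool_cam" (4x4, takes a point from camera to tool coordinates, whose origin is the TCP and whose axes are the flange's). Camera axes: x right, y down, z forward; pixel columns grow to the right and rows downward; lengths in m; the calibration is good to about 2 mm. A picture is of the moment at which its call begins: read the wrist's pose just before it. camera_info takes no time and is no camera call.
- hand_in(): hands the job in; it is judged then, once.
Trained networks look in the newest picture that a camera, given by its name, has taken for a name from the list of things; names that differ only in an ending like _2 or _b are one class to them, and where a whole thing is asked for, a point or a joint stands for the part that bears it (a point fixed in the world has none). Each returns a list of dicts, best first, with "p" (0 to 1); they miss things now and then, are a little off and sometimes report something else, mostly with a low value. They report only what shows in the picture. A call takes as long as a camera call.
- outline_of(label, camera): "pixels" (384x512 bool, what is visible of it).
- pinpoint(label, camera): "point" ([x, y, z] in m, in world coordinates, good to about 4 mm: a listed point, or the origin of a listed thing).
The state is a dict: "t": time; "joint_pos": joint angles; "qvel": joint speeds; "tau": joint torques, N m; "tcp_pos": TCP position; "ee_rot": TCP orientation; "ft_force": force on the tool from outside, world axes, zero at the start; "torque": the same for the moment, N m; "opening": finger opening in m; "grasp_force": force on a finger pad.
Only numpy, scipy, OpenCV 4.12 (cv2) and the standard library are available. Lean on these libraries where they do the work, as an engineer would, in place of code of your own. Each camera call takes 0.05 s, during which the arm holds its last target. There are 200 camera calls.

## Task

The zoom lens in the walnut stand has its slip-on glass filter on top. Take it apart in reverse order: while the lens stays in the stand, lift the filter off and lay it flat, right way up, in the middle of the round grey felt pad; then lift the bare lens out of the stand and stand it upright over the dark opening in the middle of the square chrome mount plate. Set both down gently, do not drop them, and let go.

Things in the scene. Friction and masses are not known exactly. Their poses are not given: they have to be found in the camera images.
- filter_mid (a point): Centre (half-way up) of the slip-on filter: black ring, 58 mm outside diameter, 16 mm high, green glass near its top, z up, loose, 45 g. It starts on top of the lens in the stand: lower edge on the lens's shoulder, slipped 8 mm over the 43 mm nose with 2 mm play all round; lifts straight off. Grip across its outside with the fingertips. The like filter lying on the counter is not wanted.
- lens_mid (a point): Centre (half-way up) of the grey zoom lens, 88 mm tall, 0.3-0.5 kg, z up: 60 mm diameter barrel (ribbed black band) for the lower 62 mm, 54 mm up to the shoulder at 80 mm, 43 mm nose above. Lowest 15 mm stand in the 66 mm wide socket of the walnut stand (fixed, 84 mm diameter, 30 mm tall, socket floor 15 mm up); lifts straight out. The shorter, wider lens on the counter is not wanted.
- pad_top (a point): Centre of the upper face of the round grey felt pad, firm, fixed to the counter, 100 mm in diameter, 4 mm thick; z axis up.
- plate_top (a point): Centre of the upper face of the square chrome lens mount plate, fixed to the counter, 110 by 110 mm, 8 mm thick, flat, with a dark 48 mm disc marking its mount opening at the centre (level with the face, nothing falls in); z axis up.

How it is judged:
By the outcome, as a careful person would: the job done as asked, in the order asked, and still so for the second after the job is handed in, with the robot touching nothing.
It also fails if it takes over 51 s, if anything falls off the work surface, if the arm or the gripper's body presses on something with over 40 N, if the wrist force passes 120 N, or if a joint passes its speed limit or range.

## Working session

There is one attempt and no reset: what is moved stays moved. The work goes in short steps, Python scripts to look and compute and a tool call to move; the robot and the scene stay as the last step left them, time stands still between calls to the robot, and variables do not carry over. Pictures are saved under pics/ and viewed, at most 10 in all, crops included, and the job is handed in when it is done.

Besides the shell and the picture viewer there is one more tool, called after ">>>" as a command line: name --pt "numbers of a row" for each row, then --argument value for the rest. step_arm: Moves the arm, as the interface text tells. Its arguments: {"type":"object","properties":{"steps":{"type":"array"},"grip_force":{"type":"number"}},"required":["steps"]}

```bash
mkdir -p pics; python3 - <<'E'
from plant import *
import cv2,numpy as np
s=get_state();print(s['t'],s['tcp_pos'],s['ee_rot'],s['opening'])
ims=[]
for c in ['top','side']:
    p,d=read_camera(c);ims.append(p);np.save(c+'.npy',d)
    i=camera_info(c);print(c,i['fov_y'],np.round(i['cam_to_world'],3).tolist())
    for l in ['filter_mid','lens_mid','pad_top','plate_top']:
        print(l,[(np.round(r['point'],4).tolist(),round(r['p'],2)) for r in pinpoint(l,c)[:3]])
cv2.imwrite('pics/a.png',cv2.resize(np.vstack(ims),(448,600) if 0 else (400,600)))
cv2.imwrite('pics/top.png',ims[0]);cv2.imwrite('pics/side.png',ims[1])
E
```

```text
0.0 [ 0.18163522 -0.5184595   0.19348831] [-3.13986948e+00 -2.05454214e-04  3.36798097e-01] 0.08528059985617807
top 54.55984684231379 [[-0.025, -0.988, 0.153, 0.441], [-0.999, 0.031, 0.041, -0.015], [-0.045, -0.152, -0.987, 0.79], [0.0, 0.0, 0.0, 1.0]]
filter_mid [([0.533, 0.2394, 0.1036], 0.87)]
lens_mid [([0.5371, 0.2401, 0.0598], 0.68)]
pad_top [([0.5861, -0.0305, 0.0048], 0.9)]
plate_top [([0.584, -0.0327, 0.0034], 0.71), ([0.4813, -0.2099, 0.0085], 0.66)]
side 45.8045118158676 [[-0.997, -0.047, 0.059, 0.465], [-0.075, 0.727, -0.683, 0.689], [-0.011, -0.685, -0.728, 0.828], [0.0, 0.0, 0.0, 1.0]]
filter_mid [([0.5358, 0.2439, 0.1007], 0.81)]
lens_mid [([0.5352, 0.2448, 0.0592], 0.72), ([0.5348, 0.247, 0.1029], 0.42)]
pad_top [([0.5909, -0.0308, 0.0056], 0.59)]
plate_top [([0.4832, -0.2139, 0.003], 0.97)]
```

View pics/top.png

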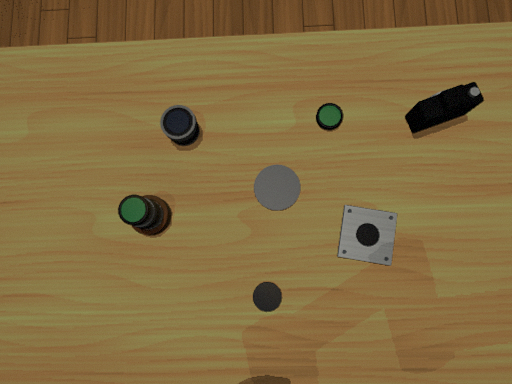

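View pics/side.png

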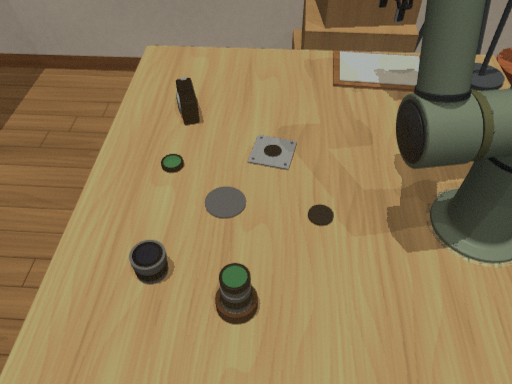

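Top view shows the stack (filter, lens, stand) at about (137,210), the pad at (277,187), the plate's disc at (367,234), the unwanted lens at (180,122) and the unwanted filter at (329,116). The side view agrees, with the stack at (236,290), the pad at (225,202) and the plate at (272,151). Next I refine these positions from colour and known heights.

```bash
cat > h.py <<'E'
from plant import *
import cv2,numpy as np
from scipy.spatial.transform import Rotation as Ro
def ray(c,uv,z,T=None):
    i=camera_info(c);T=np.array(i['cam_to_world']) if T is None else T
    f=192/np.tan(np.radians(i['fov_y']/2))
    d=T[:3,:3]@[(uv[0]-i['cx'])/f,(uv[1]-i['cy'])/f,1];o=T[:3,3]
    return np.round(o+d*(z-o[2])/d[2],4)
def wristT(s):
    T=np.eye(4);T[:3,:3]=Ro.from_euler('xyz',s['ee_rot']).as_matrix();T[:3,3]=s['tcp_pos']
    return T@np.array(camera_info('wrist')['T_tool_cam'])
def blob(m,near,minA=60):
    n,l,st,ce=cv2.connectedComponentsWithStats(m.astype('uint8'))
    k=[j for j in range(1,n) if st[j,4]>minA]
    j=min(k,key=lambda j:np.hypot(*(ce[j]-near)))
    c,_=cv2.findContours((l==j).astype('uint8'),0,1);e=cv2.fitEllipse(max(c,key=len))
    return e[0],st[j,4],np.round(e[1],1)
def green(p): p=p.astype(int);return (p[...,1]>p[...,2]+25)&(p[...,1]>p[...,0]+10)
def dark(p): return p.max(2)<60
def grey(p):
    q=p.astype(int);return (np.ptp(q,axis=2)<22)&(q.max(2)>70)&(q.max(2)<190)
def rel(target,s,z=None):
    R=Ro.from_euler('xyz',s['ee_rot']).as_matrix()
    return np.round(R.T@(np.array(target)-s['tcp_pos'])/.04,2)
E
python3 - <<'E'
from h import *
for c,g,pd,pl in [('top',(134,210),(277,187),(367,234)),('side',(235,272),(225,202),(272,151))]:
    p=cv2.imread(f'pics/{c}.png')
    for n,m,near,z in [('filt',green(p),g,.109),('pad',grey(p),pd,.004),('disc',dark(p),pl,.008)]:
        b=blob(m,near);print(c,n,b,ray(c,b[0],z))
print(np.round(camera_info('wrist')['T_tool_cam'],3),camera_info('wrist')['fov_y'])
E
```

```text
top filt ((132.81158447265625, 209.41957092285156), np.int32(477), array([23.2, 24.4])) [0.5348 0.2428 0.109 ]
top pad ((276.6294860839844, 187.1346893310547), np.int32(1636), array([44.4, 45.1])) [ 0.5879 -0.0294  0.004 ]
top disc ((367.236328125, 234.24440002441406), np.int32(403), array([21.3, 22.3])) [ 0.4819 -0.2131  0.008 ]
side filt ((234.1911163330078, 276.11712646484375), np.int32(425), array([20.6, 24.3])) [0.5344 0.2451 0.109 ]
side pad ((224.81100463867188, 201.8426513671875), np.int32(983), array([29.9, 39.7])) [ 0.5871 -0.0239  0.004 ]
side disc ((272.1676330566406, 150.06163024902344), np.int32(143), array([10.2, 15.7])) [ 0.4808 -0.2109  0.008 ]
[[-0.001 -0.959 -0.284  0.072]
 [ 1.    -0.    -0.002  0.   ]
 [ 0.002 -0.284  0.959 -0.179]
 [ 0.     0.     0.     1.   ]] 61.84424593338663
```

>>> step_arm --pt "0 0 -0.2 -1 1" --pt "0 0 -0.2 -1 1" --pt "0 0 -0.2 -1 1" --pt "0 0 -0.2 -1 1" --pt "0 0 -0.2 -1 1" --pt "1 -0.1 0 0 1" --pt "1 -0.1 0 0 1" --pt "1 -0.1 0 0 1" --pt "1 -0.1 0 0 1" --pt "1 -0.1 0 0 1" --grip_force 30

```text
t: 1.75
tcp_pos: [0.2671, -0.3358, 0.2344]
ee_rot: [3.141, 0.0, 1.035]
ft_force: [0.8, -0.5, 0.2]
opening: 0.0852
grasp_force: 0.0
```

>>> step_arm --pt "1 -0.1 0 0 1" --pt "1 -0.1 0 0 1" --pt "1 -0.1 0 0 1" --pt "1 -0.1 0 0 1" --pt "1 -0.1 0 0 1" --pt "1 -0.1 0 0 1" --pt "1 -0.1 0 0 1" --pt "1 -0.1 0 0 1" --pt "1 -0.1 0 0 1" --pt "1 -0.1 0 0 1"

```text
t: 3.0
tcp_pos: [0.4371, 0.0287, 0.2345]
ee_rot: [3.141, -0.0, 1.035]
ft_force: [0.8, 0.6, -1.1]
opening: 0.0855
grasp_force: 0.0
```

>>> step_arm --pt "1 -0.1 0 0 1" --pt "1 -0.1 0 0 1" --pt "1 -0.1 0 0 1" --pt "1 -0.1 0 0 1" --pt "0 0 0 0 1" --pt "0 0 0 0 1"

```text
t: 3.75
tcp_pos: [0.5039, 0.1728, 0.2341]
ee_rot: [-3.141, 0.001, 1.035]
ft_force: [-0.6, -0.1, 0.3]
opening: 0.0853
grasp_force: 0.0
```

```bash
python3 - <<'E'
from h import *
s=get_state();print(s['t'],s['tcp_pos'],s['ee_rot'],s['joint_pos'],s['ft_force'])
p,d=read_camera('wrist');cv2.imwrite('pics/w1.png',p);T=wristT(s)
b=blob(green(p),(256,192));print(b,ray('wrist',b[0],.109,T))
print([(np.round(r['point'],4),r['p']) for r in pinpoint('filter_mid','wrist')+pinpoint('lens_mid','wrist')])
print(rel((.5346,.2435,.093),s))
E
```

```text
3.75 [0.50394095 0.17278567 0.23406168] [-3.14117556e+00  9.32073300e-04  1.03513433e+00] [ 1.91980948e-01  2.71436694e-01 -1.65670303e-01  1.13462073e+00
 -4.18604679e-04  2.29843967e+00] [-0.64205336 -0.06659398  0.33453929]
((240.2144775390625, 97.92377471923828), np.int32(2242), array([51.2, 53.9])) [0.5348 0.2447 0.109 ]
[(array([0.5358, 0.2465, 0.103 ]), 0.96)]
[ 1.91 -0.24  3.52]
```

View pics/w1.png

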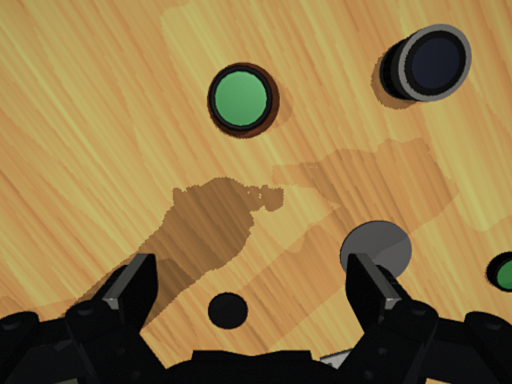

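The wrist view shows the filter on the stack at (240,98), which agrees with the fixed cameras to 1–2 mm. Nothing stands near the fingers' path.

>>> step_arm --pt "0.97 -0.12 0 0 1" --pt "0.97 -0.12 0 0 1" --pt "0 0 0.9 0 1" --pt "0 0 0.9 0 1" --pt "0 0 0.9 0 1" --pt "0 0 0.4 0 1" --pt "0 0 0.42 0 1" --pt "0 0 0 0 1"

```text
t: 4.9
tcp_pos: [0.5355, 0.2444, 0.093]
ee_rot: [-3.141, 0.001, 1.035]
ft_force: [0.2, 0.0, -0.2]
opening: 0.085
grasp_force: 0.0
```

>>> step_arm --pt "0 0 0 0 0.6" --pt "0 0 0 0 0.45" --pt "0 0 0 0 0.35" --pt "0 0 0 0 0.2" --pt "0 0 0 0 0.0" --pt "0 0 0 0 -0.2" --pt "0 0 0 0 -0.2"

```text
t: 5.78
tcp_pos: [0.5358, 0.2448, 0.0934]
ee_rot: [-3.142, 0.0, 1.035]
ft_force: [0.0, -0.4, -0.6]
opening: 0.0341
grasp_force: 0.0
```

```bash
python3 - <<'E'
from h import *
s=get_state();print(s['t'],s['tcp_pos'],s['opening'],s['grasp_force'],s['ft_force'])
p,d=read_camera('wrist')
q,d=read_camera('side');cv2.imwrite('pics/w2.png',np.hstack([p[::1,56:456],cv2.resize(q[180:372,140:332],(384,384))]))
E
```

```text
5.775 [0.53583911 0.24477325 0.09343058] 0.03411965531124905 0.0 [ 0.02836013 -0.39068374 -0.59091819]
```

View pics/w2.png

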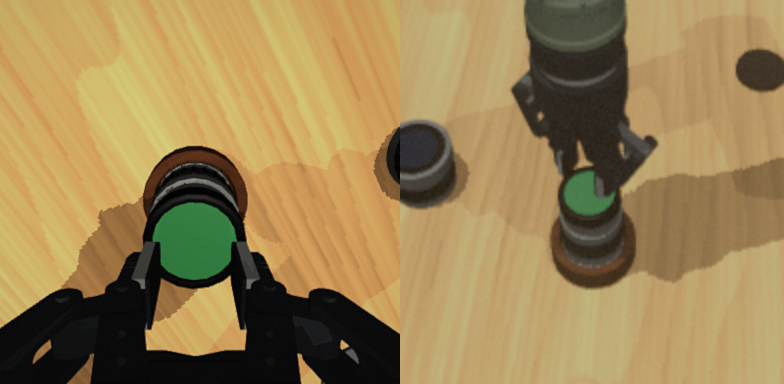

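The wrist half shows the fingers at (150,265) and (240,265) on either side of the glass, but the opening reads 34 mm with no grip force, so the grasp missed. I'll use depth to see where the filter is relative to the fingertips.

```bash
python3 - <<'E'
from h import *
s=get_state();print(s['t'],s['opening'],s['grasp_force'],s['tcp_pos'])
i=camera_info('wrist');f=192/np.tan(np.radians(i['fov_y']/2))
p,d=read_camera('wrist');T=wristT(s)
v,u=np.mgrid[:384,:512];X=np.stack([(u-i['cx'])/f*d,(v-i['cy'])/f*d,d],-1)@T[:3,:3].T+T[:3,3]
g=green(p)&(d>0);print('green',np.median(X[g],0),X[g].min(0),X[g].max(0))
XT=(X-s['tcp_pos'])@Ro.from_euler('xyz',s['ee_rot']).as_matrix()
print('green in tool',np.median(XT[g],0))
for uv in [(206,250),(206,285),(205,310),(296,250),(296,285),(200,265),(300,265),(150,305),(206,240)]:
    print(uv,X[uv[1],uv[0]].round(3),XT[uv[1],uv[0]].round(3))
q,d=read_camera('top');c=camera_info('top');ft=192/np.tan(np.radians(c['fov_y']/2));M=np.array(c['cam_to_world'])
X=np.stack([(u-c['cx'])/ft*d,(v-c['cy'])/ft*d,d],-1)@M[:3,:3].T+M[:3,3]
g=green(q)&(d>0)&(u<200);print('top green',g.sum(),np.median(X[g],0) if g.any() else '')
d0=np.load('top.npy');X=np.stack([(u-c['cx'])/ft*d0,(v-c['cy'])/ft*d0,d0],-1)@M[:3,:3].T+M[:3,3]
print('before',X[209,133],X[187,277],X[300,100])
E
```

```text
5.875 0.03427388439613615 0.0 [0.53580165 0.24478904 0.09343417]
green [0.53511236 0.24461854 0.10867416] [0.51087702 0.22013523 0.10629732] [0.55795469 0.26801406 0.13482815]
green in tool [ 0.00027809 -0.00068848 -0.01524   ]
(206, 250) [0.524 0.264 0.144] [ 0.011 -0.02  -0.051]
(206, 285) [0.525 0.26  0.167] [ 0.007 -0.017 -0.073]
(205, 310) [0.52  0.252 0.169] [-0.002 -0.017 -0.075]
(296, 250) [0.558 0.244 0.143] [ 0.01  0.02 -0.05]
(296, 285) [0.553 0.241 0.164] [ 0.005  0.017 -0.07 ]
(200, 265) [0.524 0.265 0.158] [ 0.011 -0.02  -0.065]
(300, 265) [0.558 0.243 0.157] [ 0.01   0.02  -0.063]
(150, 305) [0.509 0.268 0.178] [ 0.006 -0.035 -0.084]
(206, 240) [0.515 0.258 0.111] [ 0.001 -0.025 -0.017]
top green 447 [0.53418547 0.24249287 0.10941571]
before [0.53527392 0.2417134  0.11104058] [ 0.58835131 -0.03018276  0.00318312] [ 0.35963079  0.34974637 -0.00126342]
```

```bash
python3 - <<'E'
from h import *
s=get_state();R=Ro.from_euler('xyz',s['ee_rot']).as_matrix();v,u=np.mgrid[:384,:512]
def cloud(c,T):
    p,d=read_camera(c);i=camera_info(c);f=192/np.tan(np.radians(i['fov_y']/2))
    X=np.stack([(u-i['cx'])/f*d,(v-i['cy'])/f*d,d],-1)@T[:3,:3].T+T[:3,3];X[d==0]=9
    return p,X,(X-s['tcp_pos'])@R
p,X,t=cloud('wrist',wristT(s))
for r in range(225,300,6): print(r,[tuple((t[r,c]*1000).astype(int)) for c in range(190,222,5)])
for c in ['side','top']:
    p,X,t=cloud(c,np.array(camera_info(c)['cam_to_world']))
    m=(abs(t[...,0])<.03)&(abs(t[...,1])<.05)&(X[...,2]>.116)&(X[...,2]<.2)
    q=t[m]; print(c,m.sum()); o=np.argsort(-q[:,2])[:14]; print((q[o]*1000).astype(int).tolist(),np.c_[u[m],v[m]][o][:6].tolist())
cv2.imwrite('pics/w3.png',cv2.resize(read_camera('side')[0][190:340,170:300],(520,600),interpolation=cv2.INTER_CUBIC))
E
```

```text
225 [(np.int64(-32), np.int64(-55), np.int64(92)), (np.int64(-32), np.int64(-51), np.int64(93)), (np.int64(-33), np.int64(-46), np.int64(93)), (np.int64(9), np.int64(-25), np.int64(-17)), (np.int64(9), np.int64(-22), np.int64(-16)), (np.int64(8), np.int64(-19), np.int64(-14)), (np.int64(9), np.int64(-17), np.int64(-15))]
231 [(np.int64(-38), np.int64(-56), np.int64(92)), (np.int64(-39), np.int64(-51), np.int64(94)), (np.int64(5), np.int64(-28), np.int64(-15)), (np.int64(6), np.int64(-25), np.int64(-17)), (np.int64(5), np.int64(-22), np.int64(-14)), (np.int64(5), np.int64(-19), np.int64(-15)), (np.int64(5), np.int64(-17), np.int64(-15))]
237 [(np.int64(-44), np.int64(-56), np.int64(93)), (np.int64(-44), np.int64(-51), np.int64(92)), (np.int64(2), np.int64(-27), np.int64(-17)), (np.int64(2), np.int64(-25), np.int64(-16)), (np.int64(2), np.int64(-22), np.int64(-16)), (np.int64(1), np.int64(-20), np.int64(-15)), (np.int64(1), np.int64(-17), np.int64(-15))]
243 [(np.int64(-51), np.int64(-56), np.int64(94)), (np.int64(-50), np.int64(-52), np.int64(92)), (np.int64(-1), np.int64(-28), np.int
[... 3026 characters left out ...]
int64(-64)), (np.int64(-108), np.int64(-35), np.int64(94)), (np.int64(-108), np.int64(-30), np.int64(94))]
side 615
[[-7, 16, -36], [5, 16, -37], [8, 16, -37], [6, -24, -38], [7, 16, -39], [0, 16, -39], [-3, 15, -40], [-10, 16, -40], [5, 15, -40], [-4, 16, -40], [11, 20, -41], [2, 15, -41], [10, 16, -41], [-6, 15, -42]] [[228, 262], [224, 267], [223, 268], [242, 278], [223, 267], [226, 264]]
top 494
[[-3, -16, -38], [-11, 21, -41], [0, -16, -41], [-11, -18, -43], [-12, -19, -44], [-12, -15, -44], [-8, 25, -44], [2, -16, -44], [-8, -16, -45], [-12, 18, -45], [-12, -20, -46], [-12, 22, -46], [-8, 29, -46], [-8, -24, -46]] [[124, 216], [138, 200], [122, 215], [126, 219], [126, 220], [127, 218]]
```

View pics/w3.png

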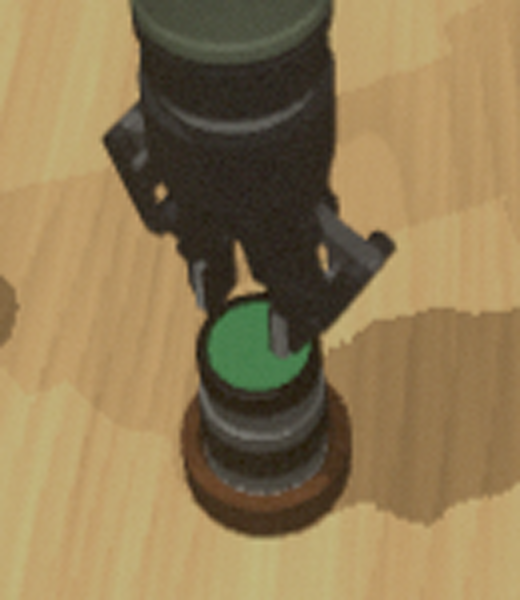

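All three cameras put the fingertips about 39 mm behind the reported TCP at this opening. The crop shows the tip at (285,345), hovering over the glass and not touching it. So the real tips are short of the stated TCP, and I'll work from the measured tip position: open, go 36 mm lower, close again and check.

>>> step_arm --pt "0 0 0 0 1" --pt "0 0 0 0 1" --pt "0 0 0 0 1" --pt "0 0 0 0 1" --pt "0 0 0 0 1" --pt "0 0 0 0 1"

```text
t: 6.92
tcp_pos: [0.5358, 0.2448, 0.0935]
ee_rot: [-3.142, 0.0, 1.035]
ft_force: [0.4, -0.8, 0.6]
opening: 0.0853
grasp_force: 0.0
```

>>> step_arm --pt "0 0 0.3 0 1" --pt "0 0 0.3 0 1" --pt "0 0 0.3 0 1" --pt "0 0 0 0 1"

```text
t: 7.42
tcp_pos: [0.5345, 0.2444, 0.0558]
ee_rot: [-3.14, 0.002, 1.035]
ft_force: [-0.6, -0.3, 0.1]
opening: 0.085
grasp_force: 0.0
```

>>> step_arm --pt "0 0 0 0 0.6" --pt "0 0 0 0 0.45" --pt "0 0 0 0 0.38" --pt "0 0 0 0 0.3" --pt "0 0 0 0 0.2" --pt "0 0 0 0 0.1" --pt "0 0 0 0 0.1" --grip_force 25

```text
t: 8.3
tcp_pos: [0.5363, 0.245, 0.0582]
ee_rot: [3.141, -0.001, 1.035]
ft_force: [-1.3, 0.3, 4.8]
opening: 0.0559
grasp_force: 26.0
```

```bash
cat >> h.py <<'E'
def tips(cams=('side','top','wrist')):
    "fingertip z in tool frame, median of the farthest finger points"
    s=get_state();R=Ro.from_euler('xyz',s['ee_rot']).as_matrix();v,u=np.mgrid[:384,:512];h=s['opening']/2
    for c in cams:
        s=get_state();p,d=read_camera(c);i=camera_info(c);f=192/np.tan(np.radians(i['fov_y']/2))
        T=wristT(s) if c=='wrist' else np.array(i['cam_to_world'])
        X=np.stack([(u-i['cx'])/f*d,(v-i['cy'])/f*d,d],-1)@T[:3,:3].T+T[:3,3];t=(X-s['tcp_pos'])@R
        m=(d>0)&(abs(t[...,0])<.013)&(abs(t[...,1])<h+.014)&(abs(t[...,1])>h+.003)&(t[...,2]<-.02)&(t[...,2]>-.09)
        print(c,m.sum(),np.sort(t[m][:,2])[-8:].round(3) if m.any() else '')
        g=green(p)&(d>0)&(abs(t[...,0])<.06)&(abs(t[...,1])<.06)
        if g.sum()>20:print('  green world',np.median(X[g],0).round(4),'tool',np.median(t[g],0).round(4))
    print('t',s['t'],'tcp',s['tcp_pos'].round(4),'open',round(s['opening'],4),'grip',s['grasp_force'],'ft',s['ft_force'].round(1))
    return s
E
python3 -c "
from h import *
tips()"
```

```text
side 104 [-0.048 -0.047 -0.047 -0.046 -0.046 -0.044 -0.043 -0.043]
  green world [0.5401 0.2489 0.1085] tool [ 0.0044  0.002  -0.0504]
top 53 [-0.051 -0.05  -0.05  -0.05  -0.049 -0.048 -0.048 -0.045]
  green world [0.5322 0.2382 0.1094] tool [-0.007   0.0008 -0.0513]
wrist 2272 [-0.045 -0.045 -0.045 -0.045 -0.045 -0.045 -0.045 -0.045]
  green world [0.536  0.2445 0.1087] tool [-0.0006 -0.0001 -0.0505]
t 8.4 tcp [0.5363 0.245  0.0582] open 0.0558 grip 26.00024663709263 ft [-1.2  0.2  6.3]
```

Gripped at 26 N, with the tips at about z 0.102 on the filter's wall (0.095–0.111). I lift straight up and check that only the filter came.

>>> step_arm --pt "0 0 -0.1 0 0.1" --pt "0 0 -0.15 0 0.1" --pt "0 0 -0.3 0 0.1" --pt "0 0 -0.5 0 0.1" --pt "0 0 -0.6 0 0.1" --pt "0 0 0 0 0.1"

```text
t: 9.2
tcp_pos: [0.5377, 0.2454, 0.1259]
ee_rot: [3.138, -0.003, 1.035]
ft_force: [0.3, 0.3, -1.7]
opening: 0.0559
grasp_force: 27.1
```

```bash
python3 - <<'E'
from h import *
s=tips(('wrist','side'))
p,_=read_camera('side');q,_=read_camera('wrist')
for l in ['lens_mid','filter_mid']: print(l,[(np.round(r['point'],4),r['p']) for r in pinpoint(l,'side')])
cv2.imwrite('pics/w4.png',np.hstack([q[:,56:456],cv2.resize(p[180:372,140:332],(384,384))]))
E
```

```text
wrist 2253 [-0.045 -0.045 -0.045 -0.045 -0.045 -0.045 -0.044 -0.044]
  green world [0.5372 0.2449 0.1764] tool [-0.0005 -0.0001 -0.0505]
side 116 [-0.047 -0.047 -0.045 -0.045 -0.045 -0.044 -0.043 -0.04 ]
  green world [0.5398 0.2475 0.1749] tool [ 0.0037  0.002  -0.0504]
t 9.25 tcp [0.5367 0.245  0.1244] open 0.0563 grip 27.070982030726327 ft [-0.2 -0.9 -0.6]
lens_mid [(array([0.5367, 0.2438, 0.0607]), 0.85)]
filter_mid [(array([0.5356, 0.2448, 0.165 ]), 0.97)]
```

View pics/w4.png

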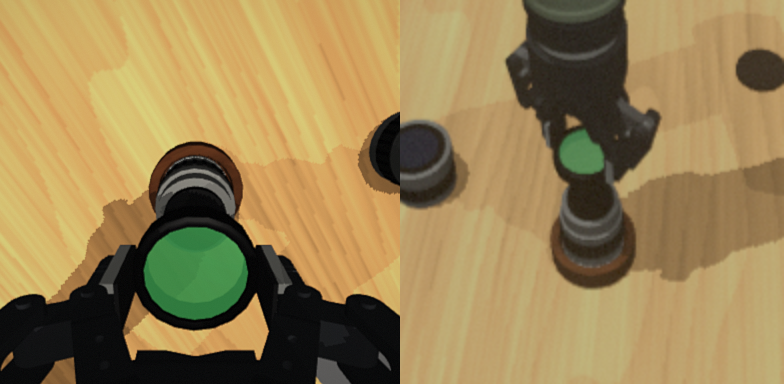

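Only the filter came up: wrist half (196,272), side half (582,152). The lens is still in the stand at (590,225). I carry the filter over the pad.

>>> step_arm --pt "-0.4 0.35 0 0 0.1" --pt "-0.8 0.7 0 0 0.1" --pt "-1 0.88 0 0 0.1" --pt "-1 0.88 0 0 0.1" --pt "-0.9 0.8 0.3 0 0.1" --pt "-0.7 0.6 0.6 0 0.1" --pt "-0.4 0.37 0.8 0 0.1" --pt "0 0 0.8 0 0.1" --pt "0 0 0.5 0 0.1" --pt "0 0 0 0 0.1"

```text
t: 10.75
tcp_pos: [0.5849, -0.0285, 0.0016]
ee_rot: [-3.138, 0.002, 1.034]
ft_force: [-0.6, 0.1, 0.3]
opening: 0.0558
grasp_force: 27.0
```

```bash
python3 - <<'E'
from h import *
s=tips(('wrist','side'))
print(rel((.5885,-.028,-.0328),s))
p,_=read_camera('top')
m=grey(p)&(np.hypot(*(np.mgrid[:384,:512][::-1]-np.array([277,187])[:,None,None]))<40)
v,u=np.where(m);print('pad ext',u.min(),u.max(),v.min(),v.max())
b=blob(green(p),(277,187));print(b,ray('top',b[0],s['tcp_pos'][2]+.0505))
E
```

```text
wrist 2288 [-0.045 -0.045 -0.045 -0.045 -0.045 -0.045 -0.045 -0.045]
  green world [ 0.5848 -0.0289  0.0521] tool [-0.0006 -0.0001 -0.0505]
side 81 [-0.048 -0.047 -0.047 -0.044 -0.044 -0.043 -0.042 -0.042]
  green world [ 0.5884 -0.0277  0.053 ] tool [ 0.0018  0.0023 -0.0501]
t 10.8 tcp [ 0.5862 -0.0284  0.0029] open 0.0558 grip 27.036148390498056 ft [-0.3  0.6 -0.2]
[0.04 0.05 0.89]
pad ext 238 316 148 226Traceback (most recent call last):
  File "<stdin>", line 7, in <module>
  File "h.py", line 15, in blob
    j=min(k,key=lambda j:np.hypot(*(ce[j]-near)))
ValueError: min() iterable argument is empty
```

>>> step_arm --pt "0.05 0.05 0.4 0 0.1" --pt "0 0 0.25 0 0.1" --pt "0 0 0.1 0 0.1" --pt "0 0 0.05 0 0.1" --pt "0 0 0.05 0 0.1" --pt "0 0 0 0 0.1"

```text
t: 11.65
tcp_pos: [0.59, -0.0269, -0.0304]
ee_rot: [3.141, -0.0, 1.035]
ft_force: [1.1, 0.3, 0.2]
opening: 0.0557
grasp_force: 27.1
```

```bash
python3 -c "
from h import *
tips(('wrist','side'))"
```

```text
wrist 3029 [-0.033 -0.033 -0.033 -0.033 -0.033 -0.033 -0.032 -0.032]
  green world [ 0.5897 -0.0273  0.02  ] tool [-0.0005 -0.0001 -0.0505]
side 115 [-0.033 -0.032 -0.032 -0.032 -0.032 -0.032 -0.032 -0.031]
  green world [ 0.5924 -0.0264  0.0197] tool [ 0.0016  0.002  -0.0501]
t 11.7 tcp [ 0.59   -0.0269 -0.0304] open 0.0557 grip 27.06325147467396 ft [ 0.3  0.7 -0.1]
```

>>> step_arm --pt "0 0 0.03 0 0.1" --pt "0 0 0.02 0 0.1" --pt "0 0 0.01 0 0.1" --pt "0 0 0 0 0.1"

```text
t: 12.25
tcp_pos: [0.5899, -0.0269, -0.0328]
ee_rot: [-3.142, 0.0, 1.035]
ft_force: [-0.2, -0.4, 1.9]
opening: 0.0558
grasp_force: 27.2
```

>>> step_arm --pt "0 0 0.01 0 0.1" --pt "0 0 0.01 0 0.1" --pt "0 0 0 0 0.1"

```text
t: 12.62
tcp_pos: [0.5899, -0.0269, -0.0328]
ee_rot: [3.141, 0.0, 1.035]
ft_force: [-2.7, -0.8, 7.5]
opening: 0.0559
grasp_force: 27.9
```

Contact: 7.5 N and no further descent. I release, rise and look.

>>> step_arm --pt "0 0 0 0 0.36" --pt "0 0 0 0 0.42" --pt "0 0 0 0 0.55" --pt "0 0 0 0 0.8" --pt "0 0 0 0 1" --pt "0 0 0 0 1" --pt "0 0 -0.3 0 1" --pt "0 0 -0.7 0 1" --pt "0 0 -1 0 1" --pt "0 0 -1 0 1"

```text
t: 13.88
tcp_pos: [0.5899, -0.0269, 0.0883]
ee_rot: [3.141, -0.0, 1.035]
ft_force: [0.5, 0.7, 0.1]
opening: 0.0852
grasp_force: 0.0
```

>>> step_arm --pt "0 0 -1 0 1" --pt "0.4 -0.35 -0.5 0 1" --pt "0.9 -0.8 0 0 1" --pt "1 -0.88 0 0 1" --pt "0.6 -0.53 0 0 1" --pt "0 0 0 0 1"

```text
t: 14.62
tcp_pos: [0.5605, 0.1272, 0.1472]
ee_rot: [3.141, -0.001, 1.039]
ft_force: [0.4, -0.2, 0.5]
opening: 0.0856
grasp_force: 0.0
```

```bash
python3 - <<'E'
from h import *
s=get_state();T=wristT(s);print(s['t'],s['tcp_pos'],s['ft_force'],s['joint_pos'])
w,_=read_camera('wrist');sd,ds=read_camera('side');tp,_=read_camera('top')
for c,p in [('side',sd),('top',tp),('wrist',w)]:
    for l in ['filter_mid','pad_top','lens_mid','plate_top']:
        print(c,l,[(np.round(r['point'],4).tolist(),round(r['p'],2)) for r in pinpoint(l,c)[:2]])
for c,p,near in [('side',sd,(225,200)),('top',tp,(277,187))]:
    try:
        b=blob(green(p),near);print(c,b,ray(c,b[0],.018))
        g=grey(p)|green(p);b=blob(cv2.morphologyEx(g.astype('uint8'),3,np.ones((9,9))),near);print(' pad',b,ray(c,b[0],.004))
    except Exception as e:print(e)
cv2.imwrite('pics/w5.png',np.hstack([cv2.resize(w,(410,384)),cv2.resize(sd[110:302,140:332],(384,384))]))
E
```

```text
14.625 [0.56053001 0.12722686 0.14722104] [ 0.43164803 -0.19511414  0.50256636] [ 9.46799914e-02  4.05311438e-01 -2.00456662e-01  9.64283897e-01
  1.91756016e-04  2.19756758e+00]
side filter_mid [([0.5901, -0.0288, 0.0094], 0.84)]
side pad_top [([0.5918, -0.0284, 0.0069], 0.88)]
side lens_mid [([0.5339, 0.2434, 0.059], 0.85)]
side plate_top [([0.4817, -0.21, 0.0063], 0.58)]
top filter_mid [([0.5874, -0.0328, 0.0108], 0.75)]
top pad_top [([0.5865, -0.0317, 0.0047], 0.87)]
top lens_mid [([0.5359, 0.2397, 0.0572], 0.96)]
top plate_top [([0.4785, -0.2081, 0.0097], 0.97)]
wrist filter_mid [([0.5901, -0.028, 0.0159], 0.86)]
wrist pad_top []
wrist lens_mid []
wrist plate_top []
side ((223.96871948242188, 196.9959716796875), np.int32(218), array([13.5, 18.5])) [ 0.5888 -0.0269  0.018 ]
 pad ((224.22288513183594, 201.949462890625), np.int32(960), array([30.3, 38.5])) [ 0.5885 -0.0234  0.004 ]
top ((276.568359375, 184.74966430664062), np.int32(398), array([21.3, 21.9])) [ 0.5904 -0.0292  0.018 ]
 pad ((276.6296081542969, 187.15245056152344), np.int32(1631), array([44.3, 45.1])) [ 0.5879 -0.0294  0.004 ]
```

View pics/w5.png

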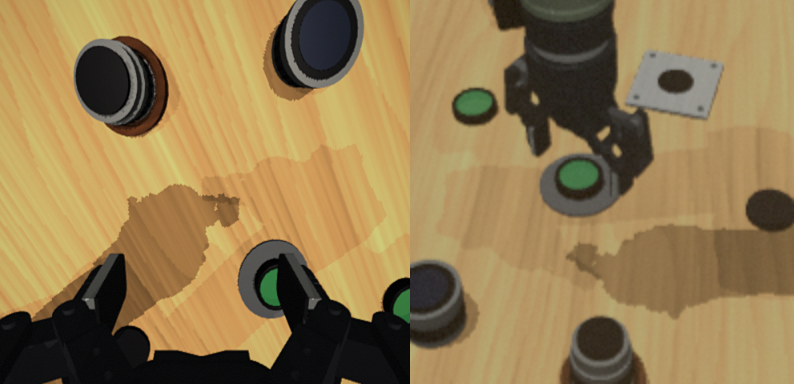

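The filter lies flat on the pad, side half (578,175), within about 3 mm of centre. The bare lens stands in the stand at wrist half (103,85). I move above it and check the centring.

>>> step_arm --pt "0.74 -0.68 0 0 1" --pt "0.74 -0.68 0 0 1" --pt "0.74 -0.68 0 0 1" --pt "0 0 0.5 0 1" --pt "0 0 0.3 0 1" --pt "0 0 0 0 1"

```text
t: 16.12
tcp_pos: [0.5354, 0.2425, 0.1132]
ee_rot: [-3.14, 0.002, 1.034]
ft_force: [0.5, -0.2, 0.1]
opening: 0.0853
grasp_force: 0.0
```

```bash
python3 - <<'E'
from h import *
s=tips(('wrist',));R=Ro.from_euler('xyz',s['ee_rot']).as_matrix();v,u=np.mgrid[:384,:512]
i=camera_info('wrist');f=192/np.tan(np.radians(i['fov_y']/2));p,d=read_camera('wrist');T=wristT(s)
X=np.stack([(u-i['cx'])/f*d,(v-i['cy'])/f*d,d],-1)@T[:3,:3].T+T[:3,3];t=(X-s['tcp_pos'])@R
m=(d>0)&(abs(X[...,2]-.101)<.006)&(np.hypot(X[...,0]-.536,X[...,1]-.244)<.035)
c,r=cv2.minEnclosingCircle(X[m][:,:2].astype('f4')*1000);print('nose',m.sum(),c,r,np.median(X[m][:,2]))
print(X[m].min(0),X[m].max(0)); print(rel((c[0]/1000,c[1]/1000,.005),s))
b=(abs(t[...,1])<.02)&(t[...,0]<0)&(d>0)&(d<.14);print('body z tool',np.percentile(t[b][:,2],[50,90,98]) if b.any() else '')
E
```

```text
wrist 1710 [-0.054 -0.054 -0.054 -0.054 -0.054 -0.054 -0.054 -0.053]
t 16.125 tcp [0.5354 0.2425 0.1132] open 0.0853 grip 0.0 ft [ 0.5 -0.2  0.1]
nose 3537 (533.6373901367188, 243.79466247558594) 26.52120018005371 0.10181365637229037
[0.50747404 0.22018005 0.0950138 ] [0.55988987 0.26995224 0.10385186]
[ 0.01 -0.05  2.7 ]
body z tool
```

>>> step_arm --pt "0.01 -0.02 0.5 0 1" --pt "0 0 0.8 0 1" --pt "0 0 0.7 0 1" --pt "0 0 0.4 0 1" --pt "0 0 0.2 0 1" --pt "0 0 0.1 0 1" --pt "0 0 0 0 1"

```text
t: 17.1
tcp_pos: [0.5363, 0.244, 0.0068]
ee_rot: [3.141, -0.001, 1.035]
ft_force: [1.1, 0.8, 0.3]
opening: 0.0855
grasp_force: 0.0
```

>>> step_arm --pt "0 0 0 0 0.6" --pt "0 0 0 0 0.45" --pt "0 0 0 0 0.38" --pt "0 0 0 0 0.3" --pt "0 0 0 0 0.2" --pt "0 0 0 0 0.1" --pt "0 0 0 0 0.1" --grip_force 45

```text
t: 17.98
tcp_pos: [0.5356, 0.2445, 0.0071]
ee_rot: [-3.141, -0.001, 1.035]
ft_force: [-2.6, 1.1, 6.7]
opening: 0.059
grasp_force: 47.2
```

```bash
python3 -c "
from h import *
tips(('wrist','side'))"
```

```text
wrist 2876 [-0.02 -0.02 -0.02 -0.02 -0.02 -0.02 -0.02 -0.02]
side 145 [-0.021 -0.021 -0.021 -0.021 -0.02  -0.02  -0.02  -0.02 ]
t 18.025 tcp [0.5356 0.2444 0.0071] open 0.0588 grip 47.19698667526245 ft [-3.8  1.9  6.7]
```

>>> step_arm --pt "0 0 -0.1 0 0.1" --pt "0 0 -0.2 0 0.1" --pt "0 0 -0.4 0 0.1" --pt "0 0 -0.5 0 0.1" --pt "0 0 -0.5 0 0.1" --pt "0 0 -0.5 0 0.1" --pt "0 0 -0.3 0 0.1" --pt "0 0 0 0 0.1"

```text
t: 19.08
tcp_pos: [0.5367, 0.2441, 0.1076]
ee_rot: [3.14, -0.002, 1.035]
ft_force: [0.3, -0.5, -4.9]
opening: 0.0589
grasp_force: 49.5
```

```bash
python3 - <<'E'
from h import *
s=tips(('wrist','side'));
for c in ['side','top']:
    p,_=read_camera(c);print([(np.round(r['point'],4),r['p']) for r in pinpoint('lens_mid',c)])
    if c=='side':cv2.imwrite('pics/w6.png',cv2.resize(p[100:340,120:360],(600,600)))
print(rel((.4815,-.211,s['tcp_pos'][2]),s),s['joint_pos'])
E
```

```text
wrist 2217 [-0.046 -0.046 -0.046 -0.046 -0.046 -0.046 -0.045 -0.045]
side 109 [-0.048 -0.048 -0.047 -0.047 -0.046 -0.045 -0.045 -0.042]
t 19.125 tcp [0.536  0.2439 0.1065] open 0.0588 grip 49.51330482959747 ft [-0.9 -0.3 -5.1]
[(array([0.5332, 0.243 , 0.1566]), 0.8)]
[(array([0.5394, 0.241 , 0.155 ]), 0.83)]
[-10.47   4.64  -0.  ] [ 3.01795743e-01  4.65908793e-01 -2.16310100e-01  8.87929147e-01
 -8.32655259e-05  2.40848958e+00]
```

View pics/w6.png

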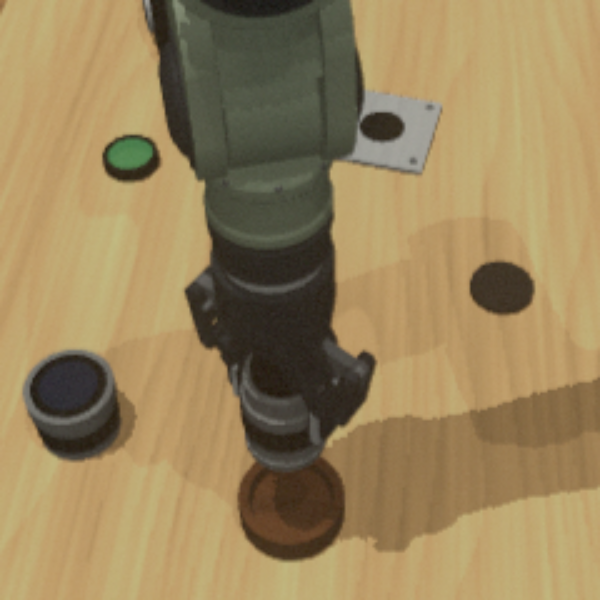

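The lens is held upright just clear of the empty stand, at (285,415) in the crop. I carry it to the plate.

>>> step_arm --pt "-0.5 0.22 0 0 0.1" --pt "-0.9 0.4 0 0 0.1" --pt "-1 0.44 0 0 0.1" --pt "-1 0.44 0 0 0.1" --pt "-1 0.44 0 0 0.1" --pt "-1 0.44 0 0 0.1" --pt "-1 0.44 0 0 0.1" --pt "-1 0.44 0 0 0.1" --pt "-1 0.44 0 0 0.1" --pt "-0.9 0.4 0 0 0.1"

```text
t: 20.62
tcp_pos: [0.4857, -0.1619, 0.1062]
ee_rot: [-3.141, 0.0, 1.034]
ft_force: [0.4, 0.4, -4.6]
opening: 0.0589
grasp_force: 49.6
```

>>> step_arm --pt "-0.7 0.31 0.2 0 0.1" --pt "-0.47 0.24 0.4 0 0.1" --pt "0 0 0.5 0 0.1" --pt "0 0 0.4 0 0.1" --pt "0 0 0 0 0.1" --pt "0 0 0 0 0.1"

```text
t: 21.38
tcp_pos: [0.4822, -0.2109, 0.0465]
ee_rot: [3.141, -0.0, 1.036]
ft_force: [0.6, 0.0, -5.2]
opening: 0.0588
grasp_force: 49.9
```

```bash
python3 - <<'E'
from h import *
s=tips(('wrist',));print(s['ee_rot'])
p,_=read_camera('wrist')
for c in ['side','top']:
    p2,_=read_camera(c)
    for l in ['lens_mid','plate_top']: print(c,l,[(np.round(r['point'],4).tolist(),round(r['p'],2)) for r in pinpoint(l,c)[:2]])
print(rel((.482,-.2115,0),s))
E
```

```text
wrist 2217 [-0.046 -0.046 -0.046 -0.046 -0.046 -0.046 -0.046 -0.045]
t 21.375 tcp [ 0.4822 -0.2109  0.0465] open 0.0588 grip 49.89854872226715 ft [ 0.6  0.  -5.2]
[ 3.14138005e+00 -1.13137893e-05  1.03569953e+00]
side lens_mid [([0.4805, -0.212, 0.1011], 0.63)]
side plate_top [([0.4854, -0.2124, 0.0086], 0.56)]
top lens_mid [([0.4877, -0.2152, 0.099], 0.85)]
top plate_top [([0.4797, -0.2089, 0.008], 0.83)]
[-0.01  0.    1.16]
```

>>> step_arm --pt "0 0 0.4 0 0.1" --pt "0 0 0.4 0 0.1" --pt "0 0 0.2 0 0.1" --pt "0 0 0.06 0 0.1" --pt "0 0 0.04 0 0.1" --pt "0 0 0 0 0.1"

```text
t: 22.52
tcp_pos: [0.4821, -0.2113, 0.0025]
ee_rot: [3.141, -0.0, 1.035]
ft_force: [-0.2, -0.2, -4.9]
opening: 0.0591
grasp_force: 50.1
```

>>> step_arm --pt "0 0 0.02 0 0.1" --pt "0 0 0.02 0 0.1" --pt "0 0 0 0 0.1"

```text
t: 22.9
tcp_pos: [0.4819, -0.2112, 0.0007]
ee_rot: [3.141, -0.0, 1.035]
ft_force: [-0.7, -0.0, -4.9]
opening: 0.0584
grasp_force: 50.1
```

>>> step_arm --pt "0 0 0.01 0 0.1" --pt "0 0 0.01 0 0.1" --pt "0 0 0 0 0.1"

```text
t: 23.28
tcp_pos: [0.4819, -0.2112, 0.0001]
ee_rot: [3.141, 0.0, 1.035]
ft_force: [-0.9, 1.2, -1.2]
opening: 0.0589
grasp_force: 50.5
```

Touching now, since the load is coming off the wrist. A little more, then release.

>>> step_arm --pt "0 0 0.01 0 0.1" --pt "0 0 0.01 0 0.1" --pt "0 0 0 0 0.1"

```text
t: 23.65
tcp_pos: [0.482, -0.2113, 0.0001]
ee_rot: [3.141, 0.0, 1.035]
ft_force: [-3.3, 1.2, 7.9]
opening: 0.0588
grasp_force: 51.3
```

>>> step_arm --pt "0 0 0 0 0.4" --pt "0 0 0 0 0.46" --pt "0 0 0 0 0.55" --pt "0 0 0 0 0.8" --pt "0 0 0 0 1" --pt "0 0 0 0 1" --pt "0 0 0 0 1"

```text
t: 24.52
tcp_pos: [0.4819, -0.2112, -0.001]
ee_rot: [-3.142, -0.0, 1.035]
ft_force: [1.0, -0.0, 0.3]
opening: 0.0852
grasp_force: 0.0
```

>>> step_arm --pt "0 0 -0.3 0 1" --pt "0 0 -0.6 0 1" --pt "0 0 -0.8 0 1" --pt "0 0 -1 0 1" --pt "0 0 -1 0 1" --pt "-0.5 0 -0.5 0 1" --pt "-1 0 0 0 1" --pt "-1 0 0 0 1" --pt "-0.5 0 0 0 1" --pt "0 0 0 0 1"

```text
t: 25.78
tcp_pos: [0.4201, -0.3155, 0.1679]
ee_rot: [3.141, 0.0, 1.032]
ft_force: [0.3, -0.1, -0.0]
opening: 0.0855
grasp_force: 0.0
```

```bash
python3 - <<'E'
from h import *
s=get_state();print(s['t'],s['tcp_pos'],s['ft_force'])
im=[]
for c in ['side','top']:
    p,_=read_camera(c);im.append(p)
    for l in ['lens_mid','plate_top','filter_mid','pad_top']: print(c,l,[(np.round(r['point'],4).tolist(),round(r['p'],2)) for r in pinpoint(l,c)[:2]])
cv2.imwrite('pics/w7.png',np.hstack([cv2.resize(im[0][80:272,140:340],(400,384)),cv2.resize(im[1][110:302,230:430],(400,384))]))
E
```

```text
25.775 [ 0.42005723 -0.3154638   0.16788025] [ 0.30783689 -0.0521676  -0.02482035]
side lens_mid [([0.4841, -0.2098, 0.05], 0.79), ([0.5895, -0.0263, 0.0102], 0.55)]
side plate_top [([0.4832, -0.212, 0.0069], 0.66)]
side filter_mid [([0.5906, -0.026, 0.0077], 0.65)]
side pad_top []
top lens_mid [([0.4838, -0.214, 0.0512], 0.73)]
top plate_top [([0.4811, -0.2079, 0.0095], 0.98)]
top filter_mid [([0.4817, -0.2149, 0.055], 0.63), ([0.5891, -0.0341, 0.0123], 0.62)]
top pad_top [([0.5848, -0.0319, 0.0028], 0.85)]
```

View pics/w7.png

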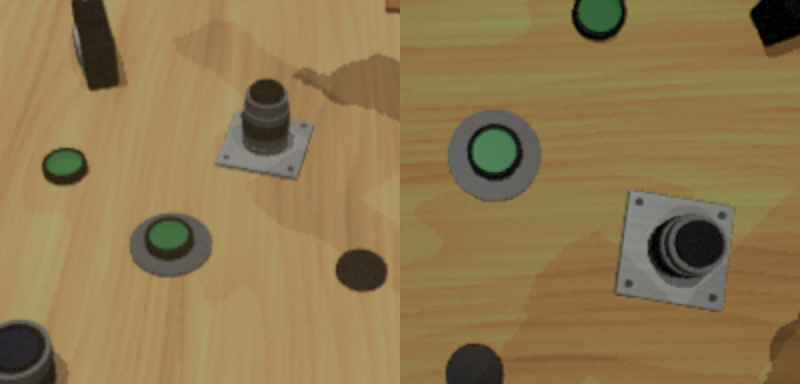

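The lens stands upright in the middle of the plate, at (265,120) in the side half and (685,245) in the top half. The filter lies flat and centred on the pad at (168,240) and (495,152). The robot is clear of both.

```bash
python3 -c "
from plant import *
print(hand_in())"
```

```text
the job is handed in; nothing more can be done
None
```

The filter lies flat, right way up, on the grey felt pad (about 3 mm off centre), and the bare lens stands upright over the opening in the chrome plate; both were set down gently and released, and the job was handed in at about 26 s (the result was not reported back).

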